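# Index the sample carousel and clip it

### The arm

A 7-joint arm with a two-finger parallel gripper is mounted at the origin on the work surface. World frame = base frame: x ahead of the robot, y to its left, z up, the work surface at z = 0. Lengths are in m, angles in rad, forces in N, time in s.
With the tool pointing down it reaches from about 0.4 to 0.875 m from the base axis. Payload 19.3 kg.
Tool frame: the origin (TCP) lies at the very end of the fingers, on their centre line; the grasp point (between the pads) lies 19 mm behind it; z points along the fingers, y is the line along which they close (so a half turn about z gives the same grasp; the last joint's range is limited). The gripper opens to 85 mm and grips with 20 to 120 N. Pads are 22 mm wide; open, the fingers measure 114 mm over their backs; the gripper's body (76 mm by 85 mm) begins 54 mm behind the grasp point. The pads swing forward as they close: fully open they stand 13 mm farther back than shut.
Start: joints at [1.212, 0.521, -0.036, 1.599, 0.021, 1.021, -0.113], TCP at [0.178, -0.599, 0.231] pointing down, gripper open.
Joint ranges: [-2.91, 2.91], [-0.3, 2.13], [-1.5, 1.42], [0.17, 2.43], [-1.26, 4.41], [0.16, 1.93], [-2.52, 2.52]. Speed limits (rad/s): [1.89, 1.89, 2.39, 2.39, 3.01, 3.01, 3.01].

### API

Orientations are given as [roll, pitch, yaw] about the fixed x, y, z axes, in that order (R = Rz(yaw) Ry(pitch) Rx(roll)).
In Python, from workcell import monitor, optics, workorder gives the robot as it stands.
- The arm moves only by the tool apply_moves, never from a script. Its arguments are lists of equal length, an entry for each row: "linear": the shift along the tool's x, y, z each as a share of 0.1 m, from -1 to 1, a list of three; "delta_rot": the turn, a rotation vector about the tool's x, y, z each as a share of 120 degrees, from -1 to 1, a list of three. A call has exactly 5 rows; each row is the pose to reach, as a shift and turn from the pose commanded when the call began, along the tool's axes at that moment; what a row does not reach only later rows make up. A row lasts 1/12 s, in which the tool goes at most 41.7 mm and 7.16 degrees, less where a joint would pass 70% of its speed; a pose out of reach is approached as far as the arm can. A call with a number of a shift or a turn outside -1 to 1 is refused whole. A call with a gripper value outside its range is refused whole. "gripper" is the opening, from -1 (shut) to 1 (fully open), set as the call begins (left out, the last holds). The fingers move at their own pace and stop on an object; "force" is the grip in N (left out, the last holds). Time passes only in rows, so rows that repeat a pose let the fingers close, or fill a call up. It gives the time, the measured TCP pose, the force, the opening and the grip force at its end, in the units of the state.
- monitor.observe(): the state, without advancing time (a new reading comes with each control period).
- optics.grab_frame(name): name is "scene" or "top"; returns (picture, depth): 480x640x3 uint8, red, green, blue; 480x640 float32, m along the optical axis (not along the pixel's ray), 0 where there is no reading.
- optics.camera_info(name): a dict with "fx", "fy", "cx", "cy" (pixels), "rvec" (rotation vector, rad) and "tvec" (3), from world to camera coordinates, as OpenCV has them. Camera axes: x right, y down, z forward; pixel columns grow to the right and rows downward; lengths in m; the calibration is good to about 2 mm. A picture is of the moment at which its call begins. camera_info takes no time and is no camera call.
- workorder.job_done(): hands the job in; it is judged then, once.
The state is a dict: "clock": time; "qpos": joint angles; "qd": joint speeds; "joint_efforts": joint torques, N m; "position": TCP position; "tool_rot": TCP orientation; "force": force on the tool from outside, world axes, zero at the start; "moment": the same for the moment, N m; "grip_width": finger opening in m; "finger_force": force on a finger pad.
Only numpy, scipy, OpenCV 4.12 (cv2) and the standard library are available. Lean on these libraries where they do the work, as an engineer would, in place of code of your own. Each camera call takes 0.05 s, during which the arm holds its last target. There are 200 camera calls.

### The job

Turn the sample carousel until the orange jar's rod clicks into its place under the open red clip, then press the clip down until it snaps onto that rod and stays down by itself. Leave the other things on the bench standing where they are.

Things in the scene. Friction and masses are not known exactly. Their poses are not given: they have to be found in the camera images.
- carousel: fixed white base of the sample carousel, 260 mm (its x) by 400 mm (its y), 45 mm high; origin on the work surface under the turntable's axis; it reaches from -190 to +210 mm along its own y. Its +y end carries the red clip, its -y end the small sprung detent roller
- table_axis (a point): centre of the upper face of the round aluminium turntable, on its axis, 72 mm above the work surface; turntable 250 mm across, with a grey hub 44 mm across standing to 90 mm
- orange_jar (a point): centre of the top of the orange jar, 132 mm above the work surface, 80 mm from the turntable's axis. Five capped jars, 36 mm across, 60 mm tall, are fixed to the turntable on that circle, 72 degrees apart: one all orange, four white with blue caps. They may be pushed sideways to turn the table
- orange_rod (a point): point on the orange jar's locking rod, 150 mm from the turntable's axis, 66 mm above the work surface; turns with it. Each jar has such a rod beyond the rim, 10 mm thick, pointing radially outward, its end 152 mm from the axis; the orange jar's is orange, the others steel. Rods may be pushed too
- index_mark (a point): point 150 mm from the turntable's axis on the base's own +y, 66 mm above the work surface: the clip closes over this place, and the orange rod must come here
- turntable (a joint): turntable angle (rad), counter-clockwise from above positive, endless; 0 or any multiple of 6.283: orange rod at the index mark. A sprung roller clicks it into a detent every 1.257 (72 degrees): it draws the table in and centres it from within about 0.06, and takes some 5 N at a jar to pass. Between detents light friction holds the table where it is left
- clip (a joint): red clip arm (rad): 0 open, tip raised 50 degrees; 0.87 fully down, arm level, upper face 84 mm above the work surface. Its spring lifts it open unless two steel jaws under the arm, 50 mm from the hinge, have snapped below a rod: press down with about 8 N, the rod lined up within some 3 mm
- clip_hinge (a point): middle of the clip's hinge, 190 mm from the turntable's axis on the base's +y, 78 mm above the work surface; the hinge line runs level along the base's x. The arm, 26 mm wide and 12 mm thick, reaches 75 mm from here towards the turntable's axis
- clip_pad (a point): point on the upper face of the red clip arm, 60 mm from its hinge, mid-width, where it is to be pressed; moves with the arm
- beaker: bystander, loose: clear glass beaker, 68 mm across, 85 mm tall; origin at the centre of its underside
- reagent: bystander, loose: green glass bottle with white cap, 56 mm across, 110 mm tall; origin at the centre of its underside
- tip_box: bystander, loose: lilac pipette-tip box with clear lid, 85 x 120 x 60 mm; origin at the centre of its underside
- tube_rack: bystander, loose: blue rack with red- and green-capped tubes, 70 x 160 mm, 89 mm tall; origin at the centre of its underside
- dishes: bystander, loose: two stacked flat dishes, 90 mm across, 28 mm tall; origin at the centre of its underside
- wash_jar: bystander, loose: white jar with blue cap, 64 mm across, 100 mm tall; origin at the centre of its underside

How it is judged:
On the way, in this order (a step that is already met when the one before it is completed fails the run):
1. the orange rod rests in the detent at the index mark while the clip is still open (horizontal distance between orange_rod and index_mark below 0.004 m and velocity of joint turntable between -0.05 and 0.05 rad/s and value of joint clip below 0.3 rad), for 0.3 s.
2. the clip is down on the orange rod (horizontal distance between orange_rod and index_mark below 0.004 m and velocity of joint turntable between -0.05 and 0.05 rad/s and value of joint clip above 0.82 rad), for 0.2 s.
At the end, for the whole second after the job is handed in: the orange rod's end is within 4 mm of the index mark, the turntable at rest, and the clip down (joint at least 0.82 of 0.87 rad) and staying there by itself (all of step 2); the robot touches nothing.
It fails at once if a bystander is shifted by more than 30 mm or tipped (distance of any of beaker, reagent, tip_box, tube_rack, dishes, wash_jar from where it was at the start of the episode above 0.03 m or angle between any of beaker, reagent, tip_box, tube_rack, dishes, wash_jar's own z axis and vertical above 0.5 rad).
It also fails if it takes over 58 s, if anything falls off the work surface, if the arm or the gripper's body presses on something with over 40 N, if the wrist force passes 120 N, or if a joint passes its speed limit or range.

## Working session

There is one attempt and no reset: what is moved stays moved. The work goes in short steps, Python scripts to look and compute and a tool call to move; the robot and the scene stay as the last step left them, time stands still between calls to the robot, and variables do not carry over. Pictures are saved under pics/ and viewed, at most 10 in all, crops included, and the job is handed in when it is done.

Besides the shell and the picture viewer there is one more tool, called by a JSON object that holds its "api" and its "payload", one argument or row to a line. apply_moves: Moves the arm, as the interface text tells. Its arguments: {"type":"object","properties":{"linear":{"type":"array"},"delta_rot":{"type":"array"},"gripper":{"type":"number"},"force":{"type":"number"}},"required":["linear","delta_rot"]}

```bash
mkdir -p pics; cat > h.py <<'E'
import numpy as np, cv2
from scipy.spatial.transform import Rotation as R
from workcell import monitor, optics, workorder
def cloud(n):
    p,d=optics.grab_frame(n); c=optics.camera_info(n)
    v,u=np.mgrid[0:480,0:640]
    P=np.stack([(u-c['cx'])/c['fx']*d,(v-c['cy'])/c['fy']*d,d],-1)
    M=cv2.Rodrigues(np.array(c['rvec'],float))[0]
    W=(P-np.array(c['tvec']).ravel())@M
    W[d==0]=np.nan
    return p,W
def save(p,n): cv2.imwrite('pics/'+n,p[...,::-1])
E
python3 - <<'E'
from h import *
for n in ['top','scene']:
    p,W=cloud(n); save(p,n+'0.png'); np.savez(n+'0.npz',p=p,W=W)
s=monitor.observe(); print(s)
E
```

```text
{'clock': 0.1, 'qpos': array([ 1.21177439,  0.52196492, -0.03628477,  1.59992622,  0.02123644,
        1.02107753, -0.11280786]), 'qd': array([-1.96166293e-05, -8.55587519e-04,  5.58270865e-04, -1.00143212e-03,
       -5.87042447e-06, -1.02621150e-03,  9.41863158e-04]), 'joint_efforts': array([ 2.35634856e-03, -9.28485131e+01,  1.98352866e+00, -3.70524716e+01,
        1.79569511e-02,  5.53654216e-03, -4.79255743e-05]), 'position': array([ 0.17786958, -0.59886104,  0.23078609]), 'tool_rot': array([-3.14060886e+00,  1.19794840e-04,  2.88784771e-01]), 'force': array([ 0.00712735,  0.02707709, -0.07606341]), 'moment': array([-0.00606854, -0.01188657,  0.00919622]), 'finger_force': 0.0, 'grip_width': 0.08578841703277279}
```

View pics/top0.png

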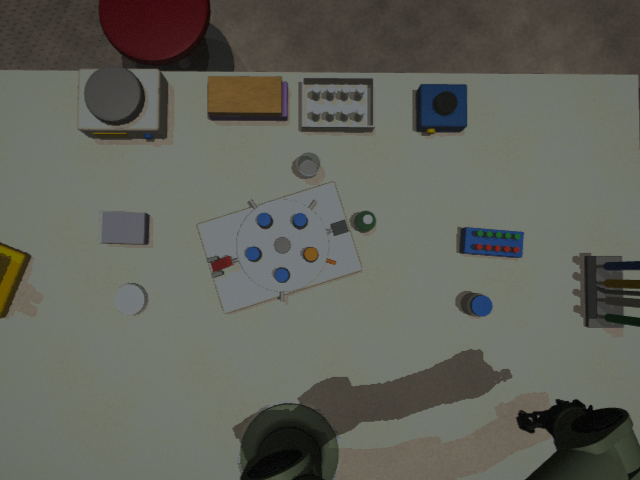

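View pics/scene0.png

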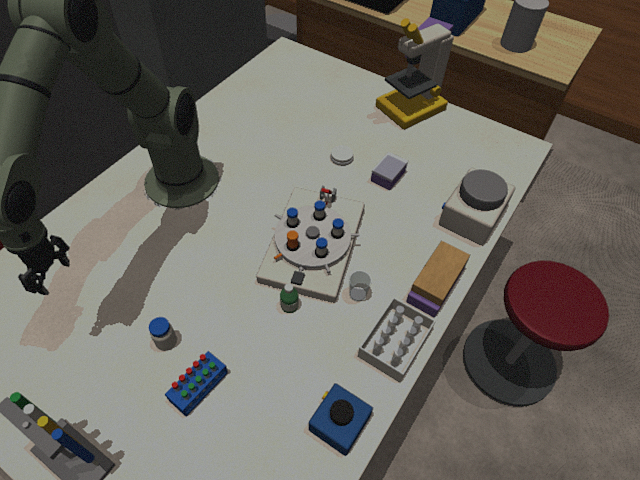

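The top view shows the hub at (282,245), the clip at (220,263), the orange jar at (311,255) and its rod at (331,262). The reagent is at (364,221) and the beaker at (306,165). Next I measure these in world coordinates.

```bash
python3 - <<'E'
from h import *
D=np.load('top0.npz'); p=D['p'].astype(int); W=D['W']
hsv=cv2.cvtColor(D['p'],cv2.COLOR_RGB2HSV)
for n,(u,v) in dict(hub=(282,245),oj=(311,255),j1=(264,220),j2=(300,220),j3=(253,254),j4=(282,275),beaker=(306,165),reag=(366,221),clip=(222,263),base=(225,290)).items(): print(n,(u,v),W[v,u].round(4))
# jars/hub
def comp(mask,zlo,zhi,name):
    m=mask&(W[...,2]>zlo)&(W[...,2]<zhi); m[:150]=0;m[330:]=0;m[:,:190]=0;m[:,400:]=0
    k,l,st,c=cv2.connectedComponentsWithStats(m.astype(np.uint8))
    for i in range(1,k):
        if st[i,4]>8: q=W[l==i]; print(name,st[i,4],c[i].round(1),((np.nanmin(q,0)+np.nanmax(q,0))/2).round(4),np.nanmean(q,0).round(4))
H,S,V=hsv[...,0],hsv[...,1],hsv[...,2]
comp((H<22)&(H>6)&(S>150),.12,.14,'ojar'); comp((H<22)&(H>6)&(S>150),.05,.08,'orod')
comp((H>95)&(H<125)&(S>120),.12,.14,'blue'); comp(((H<5)|(H>174))&(S>150),.03,.2,'red'); comp(S<256,.085,.097,'z90')
m=(W[...,2]>.035)&(W[...,2]<.053);m[:150]=0;m[330:]=0;m[:,:190]=0;m[:,365:]=0
k,l,st,c=cv2.connectedComponentsWithStats(m.astype(np.uint8))
i=1+st[1:,4].argmax()
print('base',cv2.minAreaRect(W[m][:,:2].astype(np.float32)))
cc=cv2.convexHull(np.argwhere(l==i)[:,::-1].astype(np.int32));print(cv2.minAreaRect(cc))
E
python3 - <<'E'
import cv2
a=cv2.imread('pics/top0.png')[150:330,185:405]
cv2.imwrite('pics/crop0.png',cv2.resize(a,None,fx=3.3,fy=3.3,interpolation=cv2.INTER_CUBIC))
E
```

```text
hub (282, 245) [0.5722 0.0184 0.0931]
oj (311, 255) [ 0.5447 -0.0583  0.1331]
j1 (264, 220) [0.6349 0.0641 0.1373]
j2 (300, 220) [ 0.636  -0.0293  0.1304]
j3 (253, 254) [0.5465 0.0919 0.1366]
j4 (282, 275) [0.4925 0.0167 0.1302]
beaker (306, 165) [ 0.8034 -0.0455  0.0071]
reag (366, 221) [ 0.636  -0.2039  0.1101]
clip (222, 263) [0.5231 0.1736 0.1231]
base (225, 290) [0.4505 0.1754 0.0411]
ojar 139 [310.4 253.6] [ 0.5487 -0.057   0.1319] [ 0.5483 -0.0568  0.1329]
orod 29 [331.  261.1] [ 0.5306 -0.1135  0.0712] [ 0.5303 -0.1134  0.0722]
blue 137 [263.6 219.2] [0.638  0.0654 0.1316] [0.6373 0.0653 0.133 ]
blue 142 [299.5 219.4] [ 0.6371 -0.0281  0.1312] [ 0.6372 -0.028   0.1332]
blue 138 [252.1 253.4] [0.5481 0.0948 0.1302] [0.5483 0.0945 0.1328]
blue 139 [281.  274.9] [0.4925 0.0192 0.1327] [0.4929 0.0193 0.1332]
red 173 [221.2 263.5] [0.5218 0.1773 0.1137] [0.522  0.1765 0.1167]
z90 14 [310.6 152.6] [ 0.8208 -0.0568  0.091 ] [ 0.8221 -0.0572  0.0883]
z90 11 [317.  170.5] [ 0.7737 -0.0731  0.0902] [ 0.7735 -0.0745  0.0886]
z90 9 [302.7 173.6] [ 0.7661 -0.0355  0.0888] [ 0.7651 -0.0359  0.0888]
z90 41 [364.3 221.7] [ 0.6392 -0.2051  0.0908] [ 0.6359 -0.2018  0.0888]
z90 12 [295.7 225.8] [ 0.6251 -0.02    0.0882] [ 0.6243 -0.0178  0.0879]
z90 185 [281.6 244.8] [0.5725 0.0199 0.091 ] [0.573  0.0194 0.0907]
z90 13 [259.  251.8] [0.5548 0.0811 0.0905] [0.5541 0.0798 0.0883]
z90 113 [213.9 266.2] [0.5143 0.2007 0.0908] [0.515  0.1993 0.0905]
z90 14 [311.4 260.3] [ 0.5327 -0.0591  0.09  ] [ 0.5319 -0.0601  0.0892]
base ((0.616502583026886, 0.024991869926452637), (0.3463727831840515, 0.4364452362060547), 17.890256881713867)
((315.4136962890625, 235.30020141601562), (94.12307739257812, 68.26412963867188), 72.34988403320312)
```

View pics/crop0.png

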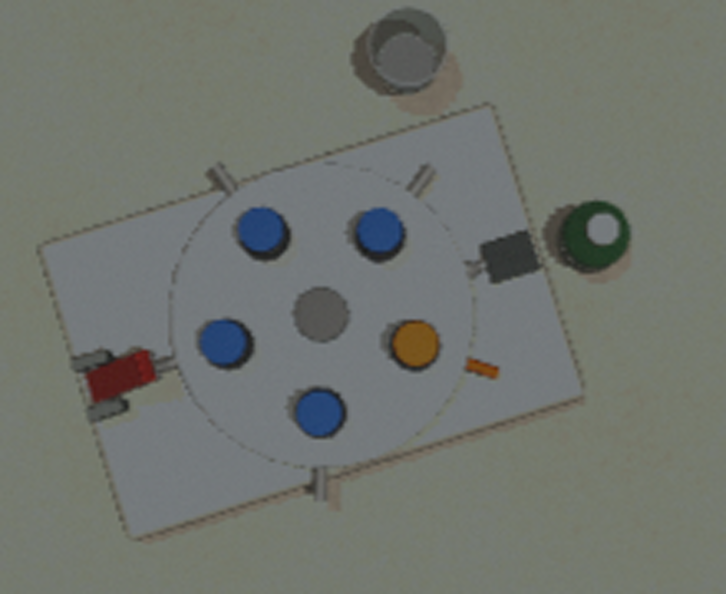

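The crop shows a white jar's rod in the detent under the clip. Orange sits two detents away, so it needs about −144° (clockwise, via the robot side). I'll close the fingers, fly to the gap just behind the orange jar, and push the jar along the arc.

{"api": "apply_moves", "payload": {
  "linear": [
    [0.186,-0.136,0],
    [0.372,-0.272,0],
    [0.558,-0.408,0],
    [0.744,-0.544,0],
    [0.93,-0.68,0]
  ],
  "delta_rot": [
    [0,0,0],
    [0,0,0],
    [0,0,0],
    [0,0,0],
    [0,0,0]
  ],
  "gripper": -1
}}

```text
clock: 0.52
position: [0.2482, -0.5064, 0.231]
tool_rot: [-3.141, 0.0, 0.289]
force: [-1.2, 0.1, -1.4]
grip_width: 0.0253
finger_force: 0.0
```

{"api": "apply_moves", "payload": {
  "linear": [
    [0.186,-0.136,0],
    [0.372,-0.272,0],
    [0.558,-0.408,0],
    [0.744,-0.544,0],
    [0.93,-0.68,0]
  ],
  "delta_rot": [
    [0,0,0],
    [0,0,0],
    [0,0,0],
    [0,0,0],
    [0,0,0]
  ]
}}

```text
clock: 0.93
position: [0.318, -0.4147, 0.2311]
tool_rot: [-3.141, 0.0, 0.289]
force: [-0.2, -0.4, 0.1]
grip_width: -0.0002
finger_force: 0.0
```

{"api": "apply_moves", "payload": {
  "linear": [
    [0.186,-0.136,0],
    [0.372,-0.272,0],
    [0.558,-0.408,0],
    [0.744,-0.544,0],
    [0.93,-0.68,0]
  ],
  "delta_rot": [
    [0,0,0],
    [0,0,0],
    [0,0,0],
    [0,0,0],
    [0,0,0]
  ]
}}

```text
clock: 1.35
position: [0.3877, -0.3231, 0.2312]
tool_rot: [-3.141, 0.0, 0.289]
force: [0.5, -0.3, 0.1]
grip_width: 0.0003
finger_force: 0.0
```

{"api": "apply_moves", "payload": {
  "linear": [
    [0.186,-0.136,0],
    [0.372,-0.272,0],
    [0.558,-0.408,0],
    [0.744,-0.544,0],
    [0.93,-0.68,0]
  ],
  "delta_rot": [
    [0,0,0],
    [0,0,0],
    [0,0,0],
    [0,0,0],
    [0,0,0]
  ]
}}

```text
clock: 1.77
position: [0.4575, -0.2314, 0.2311]
tool_rot: [-3.141, 0.0, 0.289]
force: [-0.0, -1.7, -0.4]
grip_width: 0.0004
finger_force: 0.0
```

{"api": "apply_moves", "payload": {
  "linear": [
    [0.186,-0.136,0],
    [0.372,-0.272,0],
    [0.558,-0.408,0],
    [0.744,-0.544,0],
    [0.93,-0.68,0]
  ],
  "delta_rot": [
    [0,0,0],
    [0,0,0],
    [0,0,0],
    [0,0,0],
    [0,0,0]
  ]
}}

```text
clock: 2.18
position: [0.5273, -0.1398, 0.2311]
tool_rot: [-3.141, 0.0, 0.289]
force: [-0.5, -0.2, 0.4]
grip_width: -0.0001
finger_force: 0.0
```

{"api": "apply_moves", "payload": {
  "linear": [
    [0.186,-0.136,0],
    [0.372,-0.272,0],
    [0.558,-0.408,0],
    [0.744,-0.544,0],
    [0.93,-0.68,0]
  ],
  "delta_rot": [
    [0,0,0],
    [0,0,0],
    [0,0,0],
    [0,0,0],
    [0,0,0]
  ]
}}

```text
clock: 2.6
position: [0.5971, -0.0481, 0.231]
tool_rot: [-3.141, 0.001, 0.289]
force: [0.0, -0.4, -0.5]
grip_width: -0.0
finger_force: 0.0
```

{"api": "apply_moves", "payload": {
  "linear": [
    [0,0,0.13],
    [0,0,0.26],
    [0,0,0.39],
    [0,0,0.52],
    [0,0,0.65]
  ],
  "delta_rot": [
    [0,0,0],
    [0,0,0],
    [0,0,0],
    [0,0,0],
    [0,0,0]
  ]
}}

```text
clock: 3.02
position: [0.5965, -0.0491, 0.1654]
tool_rot: [-3.141, 0.001, 0.289]
force: [0.0, -0.5, 0.8]
grip_width: -0.0002
finger_force: 0.0
```

{"api": "apply_moves", "payload": {
  "linear": [
    [0,0,0.13],
    [0,0,0.26],
    [0,0,0.39],
    [0,0,0.52],
    [0,0,0.63]
  ],
  "delta_rot": [
    [0,0,0],
    [0,0,0],
    [0,0,0],
    [0,0,0],
    [0,0,0]
  ]
}}

```text
clock: 3.43
position: [0.5963, -0.0491, 0.1021]
tool_rot: [-3.141, 0.001, 0.289]
force: [0.4, -0.8, -0.1]
grip_width: 0.0003
finger_force: 0.0
```

```bash
python3 - <<'E'
from h import *
A=np.array([.5728,.0189]); P=np.array([.5971,-.0481]); y=.289
T=np.array([[np.cos(y),np.sin(y)],[np.sin(y),-np.cos(y)]])
prev=P
for k in range(6):
    rows=[]
    for i in range(1,6):
        a=np.radians(289.9-(k*5+i)*5); r=min(.0713+.002*(k*5+i),.080)
        q=A+r*np.array([np.cos(a),np.sin(a)]); rows.append((T@(q-prev)/.1).round(3).tolist()+[0])
    prev=q; print(np.degrees(a),rows)
E
```

```text
264.9 [[-0.063, 0.021, 0], [-0.129, 0.036, 0], [-0.198, 0.046, 0], [-0.269, 0.048, 0], [-0.337, 0.032, 0]]
239.89999999999998 [[-0.064, -0.029, 0], [-0.125, -0.063, 0], [-0.182, -0.102, 0], [-0.236, -0.146, 0], [-0.287, -0.194, 0]]
214.89999999999998 [[-0.046, -0.053, 0], [-0.087, -0.109, 0], [-0.122, -0.169, 0], [-0.153, -0.232, 0], [-0.178, -0.297, 0]]
189.89999999999998 [[-0.019, -0.067, 0], [-0.032, -0.136, 0], [-0.039, -0.205, 0], [-0.04, -0.275, 0], [-0.035, -0.345, 0]]
164.89999999999998 [[0.011, -0.069, 0], [0.028, -0.137, 0], [0.051, -0.202, 0], [0.08, -0.266, 0], [0.114, -0.327, 0]]
139.89999999999998 [[0.039, -0.058, 0], [0.083, -0.112, 0], [0.132, -0.162, 0], [0.185, -0.208, 0], [0.241, -0.248, 0]]
```

{"api": "apply_moves", "payload": {
  "linear": [
    [-0.063,0.021,0],
    [-0.129,0.036,0],
    [-0.198,0.046,0],
    [-0.269,0.048,0],
    [-0.337,0.032,0]
  ],
  "delta_rot": [
    [0,0,0],
    [0,0,0],
    [0,0,0],
    [0,0,0],
    [0,0,0]
  ]
}}

```text
clock: 3.85
position: [0.5654, -0.0624, 0.1044]
tool_rot: [3.141, -0.002, 0.288]
force: [0.5, -0.5, 0.1]
grip_width: -0.0002
finger_force: 0.0
```

{"api": "apply_moves", "payload": {
  "linear": [
    [-0.064,-0.029,0],
    [-0.125,-0.063,0],
    [-0.182,-0.102,0],
    [-0.236,-0.146,0],
    [-0.287,-0.194,0]
  ],
  "delta_rot": [
    [0,0,0],
    [0,0,0],
    [0,0,0],
    [0,0,0],
    [0,0,0]
  ]
}}

```text
clock: 4.27
position: [0.5316, -0.0511, 0.1034]
tool_rot: [3.141, -0.0, 0.289]
force: [1.8, 0.1, -0.6]
grip_width: -0.0001
finger_force: 0.7
```

{"api": "apply_moves", "payload": {
  "linear": [
    [-0.046,-0.053,0],
    [-0.087,-0.109,0],
    [-0.122,-0.169,0],
    [-0.153,-0.232,0],
    [-0.178,-0.297,0]
  ],
  "delta_rot": [
    [0,0,0],
    [0,0,0],
    [0,0,0],
    [0,0,0],
    [0,0,0]
  ]
}}

```text
clock: 4.68
position: [0.5062, -0.0275, 0.1033]
tool_rot: [3.142, 0.0, 0.289]
force: [2.0, -0.5, 0.7]
grip_width: 0.0001
finger_force: 0.7
```

{"api": "apply_moves", "payload": {
  "linear": [
    [-0.019,-0.067,0],
    [-0.032,-0.136,0],
    [-0.039,-0.205,0],
    [-0.04,-0.275,0],
    [-0.035,-0.345,0]
  ],
  "delta_rot": [
    [0,0,0],
    [0,0,0],
    [0,0,0],
    [0,0,0],
    [0,0,0]
  ]
}}

```text
clock: 5.1
position: [0.4932, 0.0048, 0.1033]
tool_rot: [-3.141, 0.0, 0.289]
force: [3.2, -3.8, -1.4]
grip_width: -0.0001
finger_force: 1.7
```

```bash
cat >> h.py <<'E'
def look(name):
    A=np.array([.5728,.0189])
    p,W=cloud('top'); save(p,name)
    h=cv2.cvtColor(p,cv2.COLOR_RGB2HSV); H,S,V=h[...,0],h[...,1],h[...,2]
    z=W[...,2]; near=np.hypot(W[...,0]-A[0],W[...,1]-A[1])<.17
    for n,m in dict(ojar=(H<22)&(H>6)&(S>150)&(z>.12)&(z<.14),orod=(H<22)&(H>6)&(S>150)&(z>.05)&(z<.08),blue=(H>95)&(H<125)&(S>120)&(z>.12)&(z<.14)).items():
        k,l,st,c=cv2.connectedComponentsWithStats((m&near).astype(np.uint8))
        for i in range(1,k):
            if st[i,4]>8:
                q=np.nanmean(W[l==i],0)[:2]-A; print(n,st[i,4],q.round(4),np.degrees(np.arctan2(q[1],q[0])).round(1),np.hypot(*q).round(4))
    s=monitor.observe(); print(s['clock'],s['position'],s['force'].round(1))
E
python3 -c "
from h import *
look('t1.png')"
```

```text
blue 135 [0.0728 0.0318] 23.6 0.0794
blue 132 [ 0.0524 -0.0602] -48.9 0.0798
blue 131 [-0.0077  0.0785] 95.6 0.0789
blue 30 [-0.0366 -0.0803] -114.5 0.0883
5.15 [0.49297978 0.00629694 0.10326864] [-0.5  2.5  0.2]
```

{"api": "apply_moves", "payload": {
  "linear": [
    [0.011,-0.069,0],
    [0.028,-0.137,0],
    [0.051,-0.202,0],
    [0.08,-0.266,0],
    [0.114,-0.327,0]
  ],
  "delta_rot": [
    [0,0,0],
    [0,0,0],
    [0,0,0],
    [0,0,0],
    [0,0,0]
  ]
}}

```text
clock: 5.57
position: [0.4952, 0.0395, 0.1033]
tool_rot: [-3.142, 0.0, 0.289]
force: [-0.8, -1.8, 0.3]
grip_width: -0.0002
finger_force: 0.6
```

{"api": "apply_moves", "payload": {
  "linear": [
    [0.039,-0.058,0],
    [0.083,-0.112,0],
    [0.132,-0.162,0],
    [0.185,-0.208,0],
    [0.185,-0.208,0]
  ],
  "delta_rot": [
    [0,0,0],
    [0,0,0],
    [0,0,0],
    [0,0,0],
    [0,0,0]
  ]
}}

```text
clock: 5.98
position: [0.5078, 0.0655, 0.1033]
tool_rot: [-3.141, -0.001, 0.29]
force: [-0.2, -0.2, 0.1]
grip_width: 0.0002
finger_force: 0.0
```

```bash
python3 -c "
from h import *
look('t2.png')"
```

```text
blue 137 [ 0.0731 -0.0323] -23.8 0.0799
blue 138 [0.0529 0.059 ] 48.1 0.0792
blue 132 [-0.0075 -0.0796] -95.4 0.0799
blue 74 [-0.0781 -0.0239] -163.0 0.0816
6.0333 [0.50738232 0.06477249 0.10325524] [0.3 0.4 0. ]
```

{"api": "apply_moves", "payload": {
  "linear": [
    [0.022,-0.016,0],
    [0.045,-0.032,0],
    [0.068,-0.047,0],
    [0.092,-0.062,0],
    [0.116,-0.077,0]
  ],
  "delta_rot": [
    [0,0,0],
    [0,0,0],
    [0,0,0],
    [0,0,0],
    [0,0,0]
  ]
}}

```text
clock: 6.45
position: [0.5156, 0.0738, 0.1032]
tool_rot: [3.141, 0.001, 0.288]
force: [-2.2, -6.3, 0.7]
grip_width: -0.0
finger_force: 2.4
```

{"api": "apply_moves", "payload": {
  "linear": [
    [0,0,0],
    [0,0,0],
    [0,0,0],
    [0,0,0],
    [0,0,0]
  ],
  "delta_rot": [
    [0,0,0],
    [0,0,0],
    [0,0,0],
    [0,0,0],
    [0,0,0]
  ]
}}

```text
clock: 6.87
position: [0.5159, 0.0747, 0.1034]
tool_rot: [-3.141, -0.0, 0.289]
force: [-0.9, 0.7, -0.8]
grip_width: -0.0003
finger_force: 0.1
```

```bash
python3 -c "
from h import *
look('t3.png')"
```

```text
blue 139 [ 0.0684 -0.0401] -30.4 0.0793
blue 136 [0.0594 0.0531] 41.8 0.0797
blue 141 [-0.0166 -0.0778] -102.0 0.0796
blue 81 [-0.0777 -0.0142] -169.7 0.079
6.9167 [0.5159449  0.0746829  0.10334482] [-0.5  0.1 -0.1]
```

{"api": "apply_moves", "payload": {
  "linear": [
    [0.01,-0.005,0],
    [0.02,-0.01,0],
    [0.03,-0.015,0],
    [0.04,-0.02,0],
    [0.05,-0.025,0]
  ],
  "delta_rot": [
    [0,0,0],
    [0,0,0],
    [0,0,0],
    [0,0,0],
    [0,0,0]
  ]
}}

```text
clock: 7.33
position: [0.5203, 0.0787, 0.1034]
tool_rot: [-3.141, -0.0, 0.289]
force: [0.0, 0.2, 1.0]
grip_width: 0.0001
finger_force: 0.0
```

{"api": "apply_moves", "payload": {
  "linear": [
    [0,0,0],
    [0,0,0],
    [0,0,0],
    [0,0,0],
    [0,0,0]
  ],
  "delta_rot": [
    [0,0,0],
    [0,0,0],
    [0,0,0],
    [0,0,0],
    [0,0,0]
  ]
}}

```text
clock: 7.75
position: [0.52, 0.0784, 0.1033]
tool_rot: [-3.142, -0.0, 0.289]
force: [1.3, -0.3, -0.5]
grip_width: -0.0001
finger_force: 0.0
```

```bash
python3 -c "
from h import *
look('t4.png')"
```

```text
blue 135 [0.0645 0.0462] 35.6 0.0793
blue 137 [ 0.0645 -0.0472] -36.2 0.08
blue 144 [-0.0248 -0.0758] -108.1 0.0798
blue 51 [-0.0769 -0.0083] -173.8 0.0773
7.8 [0.5199823  0.07841815 0.103324  ] [-0.1  0.  -0.1]
```

The turntable is in the detent: the blue jars are at 35.6°, −36.2° and −108.1°, the same spots as before. I'll lift, then turn the tool 90° so the finger linkage stays clear of the jar while pressing.

{"api": "apply_moves", "payload": {
  "linear": [
    [0,0,-0.15],
    [0,0,-0.35],
    [0,0,-0.6],
    [0,0,-0.8],
    [0,0,-1]
  ],
  "delta_rot": [
    [0,0,0],
    [0,0,0],
    [0,0,0],
    [0,0,0],
    [0,0,0]
  ]
}}

```text
clock: 8.22
position: [0.5199, 0.0784, 0.2045]
tool_rot: [-3.142, -0.0, 0.289]
force: [-0.3, -0.1, -0.2]
grip_width: 0.0
finger_force: 0.0
```

```bash
python3 - <<'E'
from h import *
look('t5.png')
s=monitor.observe(); print(s['qpos'].round(2),s['tool_rot'])
A=np.array([.5728,.0189]);y=s['tool_rot'][2]
T=np.array([[np.cos(y),np.sin(y)],[np.sin(y),-np.cos(y)]])
for ang in [107.8]:
    a=np.radians(ang); q=A+.163*np.array([np.cos(a),np.sin(a)]); print(q,T@(q-s['position'][:2])/.1)
# clip geometry
p,W=cloud('top'); h=cv2.cvtColor(p,cv2.COLOR_RGB2HSV); m=((h[...,0]<5)|(h[...,0]>174))&(h[...,1]>150)&(W[...,2]>.05)&(W[...,2]<.2)
m&=np.hypot(W[...,0]-A[0],W[...,1]-A[1])<.25
q=W[m]; b=np.radians(107.8); B=np.array([[np.sin(b),-np.cos(b)],[np.cos(b),np.sin(b)]])
e=(q[:,:2]-A)@B.T; print(len(q)); print('bx',np.percentile(e[:,0],[2,50,98]),'by',np.percentile(e[:,1],[2,98]),'fit z',np.polyfit(e[:,1],q[:,2],1), 'bx-by slope',np.polyfit(e[:,1],e[:,0],1))
E
```

```text
blue 135 [0.0648 0.0465] 35.7 0.0798
blue 139 [ 0.0645 -0.0472] -36.2 0.0799
blue 142 [-0.0248 -0.0757] -108.1 0.0797
blue 85 [-0.0787 -0.005 ] -176.3 0.0788
8.2667 [0.5213727  0.07873383 0.20793095] [2.3 0.4 5. ]
[-0.08  0.4  -0.23  1.88  0.12  0.87 -1.66] [ 3.14120875 -0.00452346  0.28854763]
[0.52297167 0.17409709] [ 0.28669446 -0.90965764]
0Traceback (most recent call last):
  File "<stdin>", line 12, in <module>
    return _quantile_unchecked(
        a, q, axis, out, overwrite_input, method, keepdims, weights)
    return _ureduce(a,
                    func=_quantile_ureduce_func,
    ...<5 lines>...
                    overwrite_input=overwrite_input,
                    method=method)
    r = func(a, **kwargs)
    result = _quantile(arr,
                       quantiles=q,
    ...<2 lines>...
                       out=out,
                       weights=wgt)
    slices_having_nans = np.isnan(arr[-1, ...])
                                  ~~~^^^^^^^^^
IndexError: index -1 is out of bounds for axis 0 with size 0
```

{"api": "apply_moves", "payload": {
  "linear": [
    [0.06,-0.18,0],
    [0.12,-0.36,0],
    [0.17,-0.55,0],
    [0.23,-0.73,0],
    [0.29,-0.91,0]
  ],
  "delta_rot": [
    [0,0,-0.055],
    [0,0,-0.11],
    [0,0,-0.165],
    [0,0,-0.22],
    [0,0,-0.275]
  ]
}}

```text
clock: 8.73
position: [0.5216, 0.1747, 0.2028]
tool_rot: [-3.141, 0.0, 0.87]
force: [0.2, 0.2, 0.4]
grip_width: 0.0
finger_force: 0.0
```

{"api": "apply_moves", "payload": {
  "linear": [
    [0,0,0],
    [0,0,0],
    [0,0,0],
    [0,0,0],
    [0,0,0]
  ],
  "delta_rot": [
    [0,0,-0.055],
    [0,0,-0.11],
    [0,0,-0.165],
    [0,0,-0.22],
    [0,0,-0.275]
  ]
}}

```text
clock: 9.15
position: [0.5216, 0.1739, 0.2027]
tool_rot: [-3.141, 0.0, 1.446]
force: [-0.3, -0.4, -0.2]
grip_width: -0.0002
finger_force: 0.0
```

{"api": "apply_moves", "payload": {
  "linear": [
    [0,0,0],
    [0,0,0],
    [0,0,0],
    [0,0,0],
    [0,0,0]
  ],
  "delta_rot": [
    [0,0,-0.055],
    [0,0,-0.11],
    [0,0,-0.165],
    [0,0,-0.211],
    [0,0,-0.211]
  ]
}}

```text
clock: 9.57
position: [0.5217, 0.1737, 0.2026]
tool_rot: [-3.141, -0.0, 1.887]
force: [-0.5, 1.0, 0.5]
grip_width: 0.0
finger_force: 0.0
```

```bash
python3 - <<'E'
from h import *
s=monitor.observe(); print(s['position'],s['tool_rot'],s['qpos'].round(2),s['force'].round(1))
A=np.array([.5728,.0189])
b=np.radians(107.8); B=np.array([[np.sin(b),-np.cos(b)],[np.cos(b),np.sin(b)]])
print('tcp base',B@(s['position'][:2]-A))
for n in ['top0','scene0']:
    D=np.load(n+'.npz'); W=D['W']; h=cv2.cvtColor(D['p'],cv2.COLOR_RGB2HSV)
    m=((h[...,0]<5)|(h[...,0]>174))&(h[...,1]>150)&(W[...,2]>.05)&(W[...,2]<.2)
    m&=np.hypot(W[...,0]-A[0],W[...,1]-A[1])<.25
    q=W[m]; e=(q[:,:2]-A)@B.T; print(n,len(q),'bx',np.percentile(e[:,0],[2,50,98]),'by',np.percentile(e[:,1],[2,98]),'z',np.percentile(q[:,2],[2,98]))
    if n=='top0': print(np.polyfit(e[:,1],q[:,2],1),np.polyfit(e[:,1],e[:,0],1))
E
```

```text
[0.52168525 0.17372295 0.20263057] [-3.14077947e+00 -4.36825034e-04  1.88736618e+00] [ 0.03  0.5  -0.63  1.81  0.35  0.95 -0.43] [-0.5  1.   0.5]
tcp base [-0.00133921  0.16303702]
top0 173 bx [-0.0114241  -0.00011111  0.01145098] by [0.14003064 0.19375769] z [0.0841638 0.1426809]
[-1.05160968  0.29085179] [-0.00380755  0.00042147]
scene0 36 bx [-0.05853118  0.00165645  0.0720656 ] by [-0.08033392  0.17024135] z [0.07862405 0.13805118]
```

{"api": "apply_moves", "payload": {
  "linear": [
    [0,0.01,0.12],
    [0,0.013,0.25],
    [0,0.013,0.38],
    [0,0.013,0.5],
    [0,0.013,0.58]
  ],
  "delta_rot": [
    [0,0,0],
    [0,0,0],
    [0,0,0],
    [0,0,0],
    [0,0,0]
  ]
}}

```text
clock: 9.98
position: [0.5225, 0.1741, 0.1434]
tool_rot: [-3.14, 0.0, 1.88]
force: [0.8, 0.6, -0.3]
grip_width: -0.0002
finger_force: 0.0
```

{"api": "apply_moves", "payload": {
  "linear": [
    [0,0,0.106],
    [-0.03,0,0.146],
    [-0.07,0,0.186],
    [-0.11,0,0.236],
    [-0.145,0,0.276]
  ],
  "delta_rot": [
    [0,0,0],
    [0,0,0],
    [0,0,0],
    [0,0,0],
    [0,0,0]
  ]
}}

```text
clock: 10.4
position: [0.5279, 0.1599, 0.1175]
tool_rot: [3.141, 0.0, 1.882]
force: [-0.8, 1.1, 0.3]
grip_width: 0.0002
finger_force: 0.3
```

{"api": "apply_moves", "payload": {
  "linear": [
    [-0.025,0,0.045],
    [-0.05,0,0.085],
    [-0.073,0,0.125],
    [-0.092,0,0.165],
    [-0.108,0,0.205]
  ],
  "delta_rot": [
    [0,0,0],
    [0,0,0],
    [0,0,0],
    [0,0,0],
    [0,0,0]
  ]
}}

```text
clock: 10.82
position: [0.5311, 0.1502, 0.0969]
tool_rot: [3.141, -0.0, 1.883]
force: [-1.0, 2.7, 5.4]
grip_width: 0.0004
finger_force: 2.9
```

{"api": "apply_moves", "payload": {
  "linear": [
    [-0.005,0,0.02],
    [-0.01,0,0.04],
    [-0.015,0,0.06],
    [-0.018,0,0.08],
    [-0.022,0,0.1]
  ],
  "delta_rot": [
    [0,0,0],
    [0,0,0],
    [0,0,0],
    [0,0,0],
    [0,0,0]
  ]
}}

```text
clock: 11.23
position: [0.5315, 0.1481, 0.087]
tool_rot: [-3.141, 0.0, 1.883]
force: [-0.8, -0.2, -0.0]
grip_width: -0.0
finger_force: 0.0
```

```bash
python3 - <<'E'
from h import *
look('t6.png')
p,W=cloud('scene'); save(cv2.resize(p[150:330,220:420],None,fx=3,fy=3,interpolation=cv2.INTER_CUBIC),'s6.png')
E
```

```text
ojar 86 [-0.0209  0.0712] 106.4 0.0742
blue 138 [0.0647 0.0464] 35.6 0.0796
blue 138 [ 0.0646 -0.0473] -36.2 0.0801
blue 142 [-0.0248 -0.0758] -108.1 0.0798
blue 139 [-0.0799  0.0004] 179.7 0.0799
11.2833 [0.53127481 0.14786286 0.08657973] [-0.2 -0.1 -0.3]
```

View pics/s6.png

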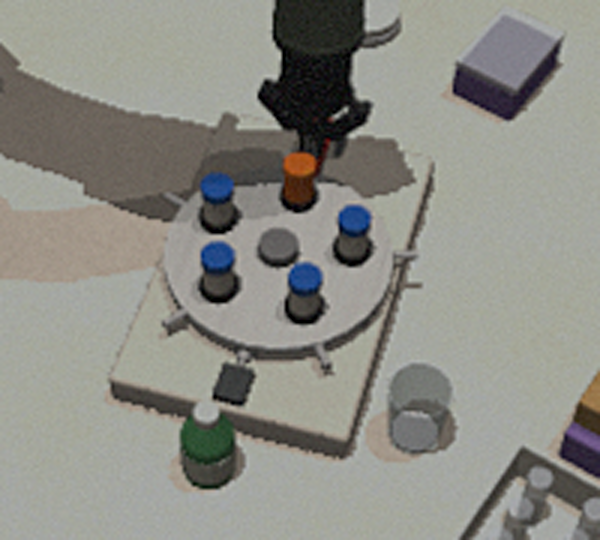

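The crop shows the orange jar at the clip end, (300,170), with red visible from (320,155) to (345,115) behind the finger. I'll back off upward and check whether the clip is down.

{"api": "apply_moves", "payload": {
  "linear": [
    [0,0,-0.1],
    [0,0,-0.3],
    [0,0,-0.5],
    [0,0,-0.7],
    [0,0,-0.9]
  ],
  "delta_rot": [
    [0,0,0],
    [0,0,0],
    [0,0,0],
    [0,0,0],
    [0,0,0]
  ]
}}

```text
clock: 11.75
position: [0.5313, 0.1483, 0.179]
tool_rot: [3.141, -0.0, 1.883]
force: [-0.1, -0.4, -0.5]
grip_width: 0.0002
finger_force: 0.0
```

{"api": "apply_moves", "payload": {
  "linear": [
    [0.2,0,-0.1],
    [0.4,0,-0.2],
    [0.6,0,-0.3],
    [0.8,0,-0.4],
    [1,0,-0.5]
  ],
  "delta_rot": [
    [0,0,0],
    [0,0,0],
    [0,0,0],
    [0,0,0],
    [0,0,0]
  ]
}}

```text
clock: 12.17
position: [0.5003, 0.2442, 0.2286]
tool_rot: [3.141, -0.0, 1.883]
force: [0.7, 1.1, -0.1]
grip_width: -0.0
finger_force: 0.0
```

```bash
python3 - <<'E'
from h import *
look('t7.png')
p,W=cloud('scene'); save(cv2.resize(p[150:330,220:420],None,fx=3,fy=3,interpolation=cv2.INTER_CUBIC),'s7.png')
E
```

```text
ojar 138 [-0.0242  0.0754] 107.8 0.0792
blue 139 [0.0647 0.0464] 35.6 0.0796
blue 140 [ 0.0646 -0.0473] -36.2 0.08
blue 140 [-0.0246 -0.076 ] -108.0 0.0799
blue 136 [-0.0802  0.0003] 179.8 0.0802
12.2167 [0.4992178  0.24879871 0.23067079] [-4.   5.7  2.2]
```

View pics/s7.png

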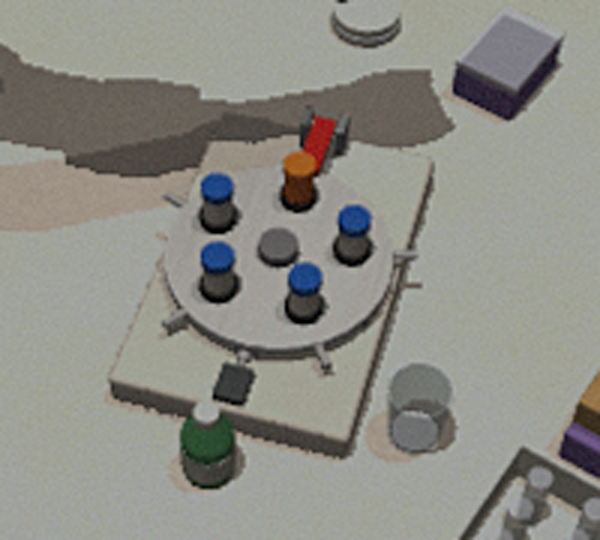

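The clip now lies flat behind the orange jar at (318,145), with its upper face visible. I'll measure its slope to see whether it is fully down.

```bash
python3 - <<'E'
from h import *
A=np.array([.5728,.0189]);b=np.radians(107.8); B=np.array([[np.sin(b),-np.cos(b)],[np.cos(b),np.sin(b)]])
for n in ['scene','top']:
    p,W=cloud(n); h=cv2.cvtColor(p,cv2.COLOR_RGB2HSV)
    e=(W[...,:2]-A)@B.T; z=W[...,2]
    m=((h[...,0]<5)|(h[...,0]>174))&(h[...,1]>150)&(z>.05)&(z<.2)&(abs(e[...,0])<.011)&(e[...,1]>.11)&(e[...,1]<.2)
    if m.sum()<5: print(n,m.sum()); continue
    y=e[m][:,1]; print(n,m.sum(),y.min(),y.max(),np.polyfit(y,z[m],1),np.median(z[m]))
    for lo in (.11,.13,.15,.17): k=(y>lo)&(y<lo+.02); print(lo,k.sum(),np.median(z[m][k]) if k.any() else '')
E
```

```text
scene 84 0.13255923519320267 0.1936718755784894 [-0.01965754  0.08735556] 0.08416916031588328
0.11 0 
0.13 21 0.0842138589868585
0.15 29 0.08414976315544248
0.17 27 0.08416566720829095
top 247 0.11488893831293956 0.19661168774117332 [-0.04452445  0.09227853] 0.08530221734634813
0.11 46 0.08754032705761425
0.13 59 0.08537315923504486
0.15 62 0.08534276462821086
0.17 61 0.08471596174319716
```

```bash
python3 -c "
from h import *
print(abs(monitor.observe()['qd']).max()); print(workorder.job_done())"
```

```text
0.020052529455843814
the job is handed in; nothing more can be done
None
```

I handed the job in with the orange rod in the detent at the index mark and the clip down and staying down by itself (upper face measured at about 84–85 mm). The arm was clear of everything and the bystanders were not touched; the hand-in returned no verdict.

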